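Lock the push rivets of a fall arrester cover crosswise

TASK

The cover of the fall arrester on the mat is held by four push rivets whose centre pins still stand up; lock them crosswise so that the cover sits evenly: press each pin lightly with the closed fingertips until it is flush with its collar, first the one next to the webbing nozzle, then the opposite one next to the anchor eye, then the one next to the indicator window, and last the one next to the carry handle. Do not pick anything up, and leave the arrester and the parts and tools on and around it where they are.

Things in the scene. Friction and masses are not known exactly. Their poses are not given: they have to be found in the camera images.
- arrester: Fall arrester lying flat on the grey mat at any yaw, 3.2 kg, loose: a round black housing 200 mm in diameter with a grey cover, its flat 78 mm above the underside; a boss 56 mm wide in its middle rises to 87 mm. Origin: centre of the underside, 3 mm above the table; z up. Four push rivets sit on the cover 72 mm from the centre, towards its -x, +x, +y and -y.
- nozzle (a point): Webbing nozzle of the arrester: a flat rectangular mouth 64 mm wide with two steel lips at the edge towards its -x. Point: middle of the mouth, 138 mm from the centre, lower than the cover.
- eye (a point): Anchor eye of the arrester: a steel ring 53 mm across at the edge towards its +x, across from the nozzle. Point: middle of the ring, 142 mm from the centre; lower than the cover.
- window (a point): Fall indicator of the arrester: a black bulge with a round steel-rimmed window, 25 mm, on top, at the edge towards its +y. Point: middle of the window, 110 mm from the centre, 61 mm above the underside.
- handle (a point): Carry handle of the arrester: a black bar loop at the edge towards its -y, across from the indicator window. Point: middle of the bar, 128 mm from the centre; lower than the cover.
- rivet_nozzle (a point): Top centre of the raised centre pin of the push rivet next to the webbing nozzle: a black round pin 11 mm in diameter in a black round collar 20 mm in diameter, whose top is 83 mm above the arrester's underside. The point moves down with the pin; axes as the arrester's.
- pin_nozzle (a joint): How far that pin is pushed in, m: 0 = 8 mm above its collar, 0.008 = hard end of travel, flush with the collar; starts at 0 to 0.0015. Slides straight down against about 4 N of friction and some damping (8 N per m/s), has no spring, stays where it is left. More than 30 N on the arrester would crack it.
- rivet_eye (a point): Top centre of the raised centre pin of the push rivet next to the anchor eye: a black round pin 11 mm in diameter in a black round collar 20 mm in diameter, whose top is 83 mm above the arrester's underside. The point moves down with the pin; axes as the arrester's.
- pin_eye (a joint): How far that pin is pushed in, m: 0 = 8 mm above its collar, 0.008 = hard end of travel, flush with the collar; starts at 0 to 0.0015. Slides straight down against about 4 N of friction and some damping (8 N per m/s), has no spring, stays where it is left. More than 30 N on the arrester would crack it.
- rivet_window (a point): Top centre of the raised centre pin of the push rivet next to the indicator window: a black round pin 11 mm in diameter in a black round collar 20 mm in diameter, whose top is 83 mm above the arrester's underside. The point moves down with the pin; axes as the arrester's.
- pin_window (a joint): How far that pin is pushed in, m: 0 = 8 mm above its collar, 0.008 = hard end of travel, flush with the collar; starts at 0 to 0.0015. Slides straight down against about 4 N of friction and some damping (8 N per m/s), has no spring, stays where it is left. More than 30 N on the arrester would crack it.
- rivet_handle (a point): Top centre of the raised centre pin of the push rivet next to the carry handle: a black round pin 11 mm in diameter in a black round collar 20 mm in diameter, whose top is 83 mm above the arrester's underside. The point moves down with the pin; axes as the arrester's.
- pin_handle (a joint): How far that pin is pushed in, m: 0 = 8 mm above its collar, 0.008 = hard end of travel, flush with the collar; starts at 0 to 0.0015. Slides straight down against about 4 N of friction and some damping (8 N per m/s), has no spring, stays where it is left. More than 30 N on the arrester would crack it.
- sleeve: Steel spacer sleeve standing on the cover between the eye and window rivets, 21 mm diameter, 28 mm high, loose. To be left alone. Origin: centre of its underside.
- nut: Steel hexagon nut lying on the cover between the nozzle and handle rivets, 19 mm wide, 10 mm high, loose. To be left alone. Origin: centre of its underside.
- bearing: Steel ball-bearing ring on the mat near the arrester, 52 mm diameter, 15 mm high, loose. To be left alone. Origin: centre of its underside.
- hub: Aluminium hub with three short arms on the mat near the arrester, about 90 mm across, 46 mm high, loose. To be left alone. Origin: centre of its underside.
- drum: Open aluminium drum housing on the mat to the left, 112 mm diameter, 48 mm high, loose. To be left alone. Origin: centre of its underside.
- screwdriver: Screwdriver lying on the mat to the right, 200 mm long, loose. To be left alone. Origin: middle of its length, underside.
- wrench: Wrench lying on the mat to the right, 170 mm long, loose. To be left alone. Origin: middle of its length, underside.
- jar: White grease jar with black lid on the mat to the left, 64 mm diameter, 60 mm high, loose. To be left alone. Origin: centre of its underside.

How it is judged:
By the outcome, as a careful person would: the job done as asked, in the order asked, and still so for the second after the job is handed in, with the robot touching nothing.
It also fails if it takes over 42 s, if anything falls off the work surface, if the arm or the gripper's body presses on something with over 40 N, if the wrist force passes 120 N, or if a joint passes its speed limit or range.

ROBOT

A 6-joint arm with a two-finger parallel gripper is mounted at the origin on the work surface. World frame = base frame: x ahead of the robot, y to its left, z up, the work surface at z = 0. Lengths are in mm, angles in rad, forces in N, time in s.
With the tool pointing down it reaches from about 350 to 775 mm from the base axis. Payload 7.3 kg.
Tool frame: the origin (TCP) lies at the very end of the fingers, on their centre line; the grasp point (between the pads) lies 19 mm behind it; z points along the fingers, y is the line along which they close (so a half turn about z gives the same grasp; the last joint's range is limited). The gripper opens to 92 mm and grips with 3 to 60 N. Pads are 19 mm wide; open, the fingers measure 130 mm over their backs; the gripper's body (75 mm by 190 mm) begins 47 mm behind the grasp point.
Start: joints at [-1.364, 0.342, 1.524, -0, 1.275, -0.146], TCP at [181.425, -492.679, 201.841] pointing down, gripper open.
Joint ranges: [-2.53, 2.53], [-0.77, 2.02], [0.04, 2.7], [-1, 4.14], [0.28, 2.66], [-3.11, 3.11]. Speed limits (rad/s): [2.57, 2.57, 3.14, 3.14, 3.14, 3.14].

INTERFACE

Orientations are given as [roll, pitch, yaw] about the fixed x, y, z axes, in that order (R = Rz(yaw) Ry(pitch) Rx(roll)).
In Python, from plant import bot gives the robot as it stands.
- The arm moves only by the tool jog_arm, never from a script. Its argument "targets" is a list of rows, each an object with "xyz": the shift along the tool's x, y, z as a fraction of full scale, a list of three; "spin": the turn about the tool's z as a fraction of full scale. In form: [{"xyz": [x, y, z], "spin": spin}, ...]. A call has exactly 10 rows; each row shifts and turns the commanded pose from where the row before left it, along the tool's axes as they then stand; what a row does not reach is not made up. Full scale, the value 1, is 80 mm for a shift and 0.1 rad for a turn. A row lasts 1/8 s, in which the tool goes at most 62.5 mm and 10.7 degrees, less where a joint would pass 70% of its speed; a pose out of reach is approached as far as the arm can. A call with a number of a shift or a turn outside -1 to 1 is refused whole. A call with a gripper value outside its range is refused whole. "gripper" is the opening in per cent of the stroke, from 0 (shut) to 100 (fully open), set as the call begins (left out, the last holds). The fingers move at their own pace and stop on an object; the grip force is fixed at half the most. Time passes only in rows, so rows that do not move let the fingers close, or fill a call up. It gives the time, the measured TCP pose, the force, the opening and the grip force at its end, in the units of the state.
- bot.get_obs(): the state, without advancing time (a new reading comes with each control period).
- bot.capture(name): name is "side" or "top" or "wrist"; returns the picture (480x640x3 uint8, blue, green, red); there is no depth.
- bot.get_calibration(name): a dict with "vfov" (degrees; the focal length in pixels is half the picture's height over the tangent of half this angle, whatever the lens; pixels are square), "cx", "cy" (the principal point, pixels), "eye" and "rotation" of the camera in the world. Camera axes: x right, y down, z forward; pixel columns grow to the right and rows downward; lengths in mm; the calibration is good to about 2 mm. A picture is of the moment at which its call begins: read the wrist's pose just before it. get_calibration takes no time and is no camera call; for the wrist camera it gives the pose at the moment of the call.
- bot.close_job(): hands the job in; it is judged then, once.
The state is a dict: "time": time; "joint_positions": joint angles; "dq": joint speeds; "tau": joint torques, N m; "tool_pos": TCP position; "tcp_rot": TCP orientation; "contact_force": force on the tool from outside, world axes, zero at the start; "moment": the same for the moment, N m; "grip_width": finger opening in mm; "finger_force": force on a finger pad.
Only numpy, scipy, OpenCV 4.12 (cv2) and the standard library are available. Lean on these libraries where they do the work, as an engineer would, in place of code of your own. Each camera call takes 0.05 s, during which the arm holds its last target. There are 200 camera calls.

## Working session

There is one attempt and no reset: what is moved stays moved. The work goes in short steps, Python scripts to look and compute and a tool call to move; the robot and the scene stay as the last step left them, time stands still between calls to the robot, and variables do not carry over. Pictures are saved under pics/ and viewed, at most 10 in all, crops included, and the job is handed in when it is done.

Besides the shell and the picture viewer there is one more tool, called after "Call:" as name(argument=value, ...) on one line, values as JSON. jog_arm: Moves the arm, as the interface text tells. Shift numbers are shares of 80 mm and turn numbers shares of 0.1 rad, none past 1 either way. Its arguments: {"type":"object","properties":{"targets":{"type":"array","items":{"type":"object","properties":{"xyz":{"type":"array","items":{"type":"number"}},"spin":{"type":"number"}}}},"gripper":{"type":"number"}},"required":["targets"]}

```bash
mkdir -p pics; python3 - <<'E'
from plant import bot
import cv2
for n in("top","side"):
    c=bot.get_calibration(n);print(n,c)
    cv2.imwrite(f"pics/{n}0.png",bot.capture(n))
o=bot.get_obs();print(o['time'],o['tool_pos'],o['tcp_rot'],o['contact_force'],o['grip_width'])
E
```

```text
top {'vfov': 42.31984355586866, 'cx': 326.7093847984641, 'cy': 249.04358880290957, 'eye': array([ 311.4493116 ,  -20.21926786, 1714.4978709 ]), 'rotation': array([-2.98050511,  0.01291103, -1.58468928])}
side {'vfov': 45.14623329270168, 'cx': 318.3305111254126, 'cy': 233.27720431010997, 'eye': array([  509.6638246 , -1072.43294186,   883.61008439]), 'rotation': array([-2.1938964 ,  0.02316832, -0.07419253])}
0.1 [ 181.34850974 -492.27779388  201.2107272 ] [-3.14024100e+00 -1.94704625e-04  3.52846956e-01] [ 0.97576982  0.37288892 -0.16931446] 91.86550241555842
```

View pics/top0.png

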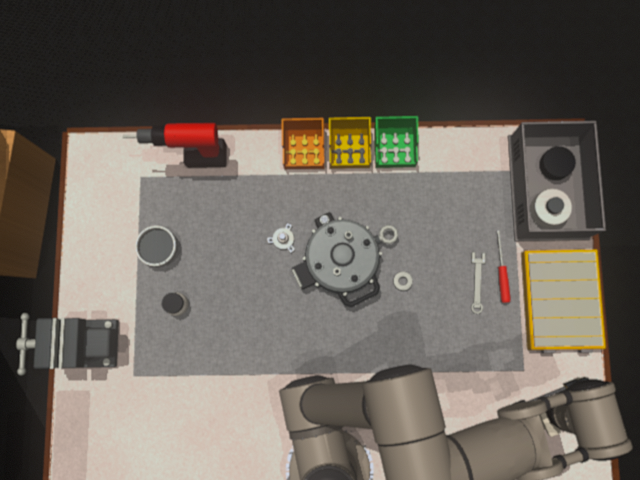

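The top view shows the arrester at about (342,255), with the handle or nozzle at its lower-right, left and upper-left edges and the eye at upper right (388,234). I'll enlarge it.

```bash
python3 - <<'E'
import cv2
a=cv2.imread("pics/top0.png")[200:315,270:420]
cv2.imwrite("pics/topc.png",cv2.resize(a,None,fx=5,fy=5,interpolation=cv2.INTER_CUBIC))
E
```

```text
(no output)
```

View pics/topc.png

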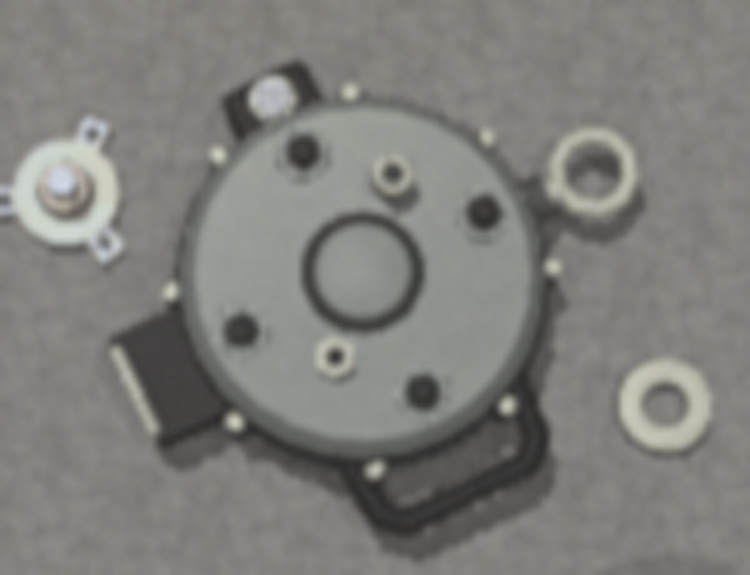

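View pics/side0.png

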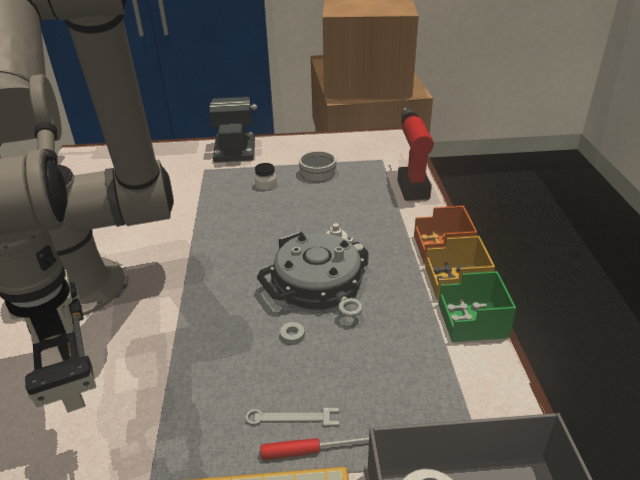

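The crop shows the rivets at nozzle (241,330), eye (484,213), window (303,152) and handle (423,392). The sleeve is at (393,175), the nut at (335,357). The side view agrees, with raised pins at about (288,265), (302,237), (344,242) and (334,270). Next I'll fit the pose.

```bash
cat > h.py <<'E'
import numpy as np
from scipy.spatial.transform import Rotation as R
from scipy.optimize import least_squares
def ray(c,uv,z):
    f=240/np.tan(np.radians(c['vfov'])/2)
    d=np.array([(uv[0]-c['cx'])/f,(uv[1]-c['cy'])/f,1])
    d=R.from_euler('xyz',c['rotation']).as_matrix()@d
    e=np.asarray(c['eye']);return (e+d*(z-e[2])/d[2])[:2]
DIR=dict(n=(-1,0),e=(1,0),w=(0,1),h=(0,-1))
def pts(p,r=72):
    c,s=np.cos(p[2]),np.sin(p[2])
    return {k:np.array([p[0]+r*(c*x-s*y),p[1]+r*(s*x+c*y)]) for k,(x,y) in DIR.items()}
def fit(m):
    f=lambda p:np.concatenate([pts(p)[k]-m[k] for k in m])
    c=np.mean(list(m.values()),0);d=m['e']-m['n']
    s=least_squares(f,[*c,np.arctan2(d[1],d[0])]);return s.x,s.fun
E
python3 - <<'E'
from plant import bot
from h import *
c=bot.get_calibration("top")
q=dict(n=(241,330),e=(484,213),w=(303,152),h=(423,392))
m={k:ray(c,((u+.5)/5-.5+270,(v+.5)/5-.5+200),94) for k,(u,v) in q.items()}
print(m);p,r=fit(m);print(p,r);print(pts(p))
c=bot.get_calibration("side")
q=dict(n=(302,236),e=(334,270),w=(344,241),h=(288,264))
m={k:ray(c,v,94) for k,v in q.items()}
p,r=fit(m);print(p,r)
w=bot.get_calibration("wrist");o=bot.get_obs()
T=R.from_euler('xyz',o['tcp_rot']).as_matrix()
print(w, T.T@(w['eye']-o['tool_pos']),(T.T@R.from_euler('xyz',w['rotation']).as_matrix()).round(3))
E
```

```text
{'n': array([531.20693589,  21.15191551]), 'e': array([ 591.7533248 , -108.40956437]), 'w': array([626.2484821 , -12.95814032]), 'h': array([496.85930661, -74.08886032])}
[561.51701235 -43.57616237  -1.13152938] [-0.30980392  0.43650548  0.38356793 -0.33118137  0.43311362  0.00185833
 -0.50687763 -0.10718244]
{'n': array([530.89713197,  21.58842099]), 'e': array([ 592.13689274, -108.74074574]), 'w': array([626.68159572, -12.95628199]), 'h': array([496.35242899, -74.19604276])}
[564.56498471 -47.43084926  -1.10108472] [-2.21400702 -1.43955991  0.75240571  1.96420953 -0.5563306  -3.2627664
  2.0179319   2.73811678]
{'vfov': 70.24370733277328, 'cx': 310.1261699050578, 'cy': 240.27305734355602, 'eye': array([ 248.45923122, -468.63358002,  384.35363361]), 'rotation': array([ 2.87184692e+00,  1.21723066e-03, -1.21845615e+00])} [  71.18261716    0.75641829 -183.13023999] [[-0.001 -0.964 -0.267]
 [ 1.    -0.001 -0.   ]
 [-0.    -0.267  0.964]]
```

Call:
jog_arm(targets=[{"xyz":[0.25,-0.18,0],"spin":0},{"xyz":[0.5,-0.36,0],"spin":0},{"xyz":[0.5,-0.36,0],"spin":0},{"xyz":[0.5,-0.36,0],"spin":0},{"xyz":[0.5,-0.36,0],"spin":0},{"xyz":[0.5,-0.36,0],"spin":0},{"xyz":[0.5,-0.36,0],"spin":0},{"xyz":[0.5,-0.36,0],"spin":0},{"xyz":[0.5,-0.36,0],"spin":0},{"xyz":[0.5,-0.36,0],"spin":0}], gripper=0)

```text
time: 1.35
tool_pos: [444.1, -103.1, 201.7]
tcp_rot: [-3.142, 0.0, 0.353]
contact_force: [1.4, -0.1, 0.8]
grip_width: 0.8
finger_force: 0.0
```

Call:
jog_arm(targets=[{"xyz":[0.45,-0.32,0.1],"spin":0},{"xyz":[0.45,-0.32,0.1],"spin":0},{"xyz":[0.35,-0.25,0.1],"spin":0},{"xyz":[0.2,-0.14,0.1],"spin":0},{"xyz":[0.12,-0.074,0.12],"spin":0},{"xyz":[0,0,0],"spin":0},{"xyz":[0,0,0],"spin":0},{"xyz":[0,0,0],"spin":0},{"xyz":[0,0,0],"spin":0},{"xyz":[0,0,0],"spin":0}])

```text
time: 2.6
tool_pos: [530.8, 21.4, 160.4]
tcp_rot: [3.141, -0.0, 0.352]
contact_force: [-0.2, 0.8, -0.0]
grip_width: 0.2
finger_force: 0.0
```

```bash
python3 - <<'E'
from plant import bot
import cv2,pickle
c=bot.get_calibration("wrist");o=bot.get_obs()
cv2.imwrite("pics/w1.png",bot.capture("wrist"));pickle.dump(c,open("w1.pkl","wb"))
print(o['time'],o['tool_pos'],o['contact_force'],o['joint_positions'])
E
```

```text
2.6 [530.84454551  21.39612498 160.44164222] [-0.1568785   0.77560091 -0.0246299 ] [-1.03939498e-01  3.89879467e-01  1.57200220e+00 -1.35398823e-04
  1.17926896e+00  1.11449502e+00]
```

View pics/w1.png

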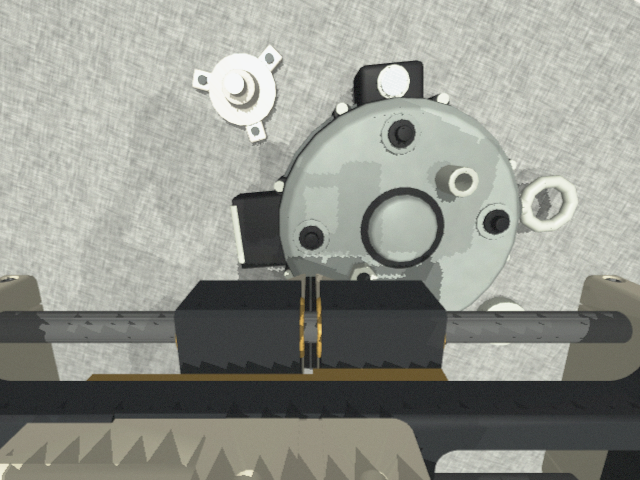

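The wrist view shows the nozzle pin at (311,236), the window pin at (403,132) and the eye pin at (497,221). The fingertips end at (311,278) and the handle pin is hidden.

```bash
python3 - <<'E'
from h import *
import pickle,cv2
c=pickle.load(open("w1.pkl","rb"))
q=dict(n=(311,236),e=(497,221),w=(403,132))
m={k:ray(c,v,94) for k,v in q.items()}
print(m);p,r=fit(m);print(p,r);print(pts(p))
a=cv2.imread("pics/w1.png")[90:270,270:530];cv2.imwrite("pics/w1c.png",cv2.resize(a,None,fx=3,fy=3,interpolation=cv2.INTER_CUBIC))
E
```

```text
{'n': array([536.51025914,  21.95440915]), 'e': array([ 595.2977629 , -104.53547873]), 'w': array([629.04381887, -12.39211526])}
[565.17167376 -41.74126823  -1.13718847] [-1.58920524  1.64114223  0.12453073 -2.54260912  1.46467451  0.90146689]
{'n': array([534.9210539 ,  23.59555139]), 'e': array([ 595.42229362, -107.07808785]), 'w': array([630.50849338, -11.49064837]), 'h': array([499.83485414, -71.99188809])}
```

View pics/w1c.png

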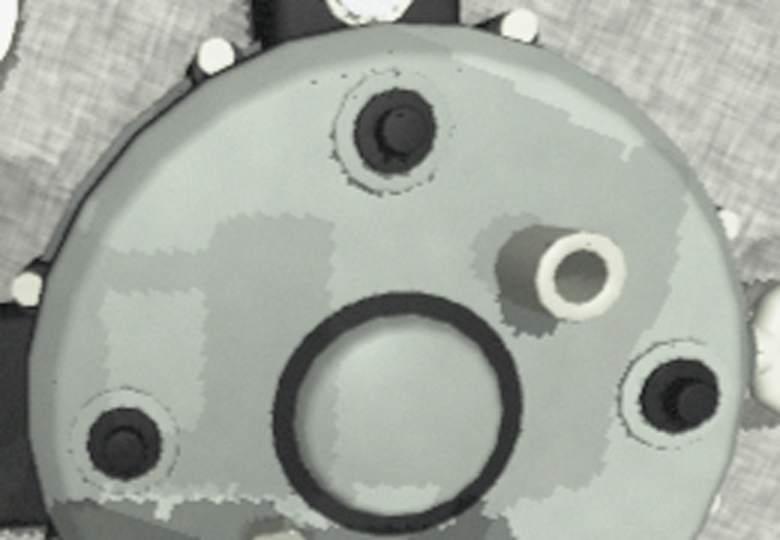

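In the crop the pin tops are at n (124,440), e (694,398) and w (404,129).

```bash
python3 - <<'E'
from h import *
import pickle
c=pickle.load(open("w1.pkl","rb"))
q=dict(n=(124,440),e=(694,398),w=(404,129))
m={k:ray(c,((v[0]+.5)/3-.5+270,(v[1]+.5)/3-.5+90),93.5) for k,v in q.items()}
print(m);p,r=fit(m);print(p,r);print(pts(p))
E
```

```text
{'n': array([536.14224854,  21.81743027]), 'e': array([ 595.41933104, -108.14308602]), 'w': array([629.02150488, -13.56687945])}
[565.04918421 -43.30967752  -1.14046321] [-1.12956169  0.30842404 -0.33364947 -0.60212334  1.46321116  0.29369929]
{'n': array([535.01268684,  22.12585431]), 'e': array([ 595.08568157, -108.74520935]), 'w': array([630.48471604, -13.27318016]), 'h': array([499.61365238, -73.34617489])}
```

Call:
jog_arm(targets=[{"xyz":[0.03,0.006,0.15],"spin":0},{"xyz":[0,0,0.15],"spin":0},{"xyz":[0,0,0.15],"spin":0},{"xyz":[0,0,0.15],"spin":0},{"xyz":[0,0,0.1],"spin":0},{"xyz":[0,0,0.02],"spin":0},{"xyz":[0,0,0],"spin":0},{"xyz":[0,0,0],"spin":0},{"xyz":[0,0,0],"spin":0},{"xyz":[0,0,0],"spin":0}])

```text
time: 3.9
tool_pos: [533.3, 22.0, 102.8]
tcp_rot: [3.141, -0.0, 0.353]
contact_force: [-0.4, 0.3, -0.3]
grip_width: 0.5
finger_force: 0.0
```

```bash
python3 - <<'E'
from plant import bot
import cv2,pickle,numpy as np
c=bot.get_calibration("wrist");o=bot.get_obs()
w=bot.capture("wrist");s=bot.capture("side");cv2.imwrite("pics/w2.png",w);pickle.dump(c,open("w2.pkl","wb"))
cv2.imwrite("pics/s2.png",s)
a=cv2.resize(w[200:350,240:380],None,fx=4,fy=4,interpolation=2);b=cv2.resize(s[200:300,260:318],None,fx=4,fy=4,interpolation=2)
b=np.vstack([b,np.zeros((200,232,3),np.uint8)])
cv2.imwrite("pics/c2.png",np.hstack([a,b]));print(o['time'],o['tool_pos'],o['contact_force'],a.shape,b.shape)
E
```

```text
3.9 [533.34093241  22.03125722 102.80083804] [-0.37576277  0.27273431 -0.29038731] (600, 560, 3) (600, 232, 3)
```

View pics/c2.png

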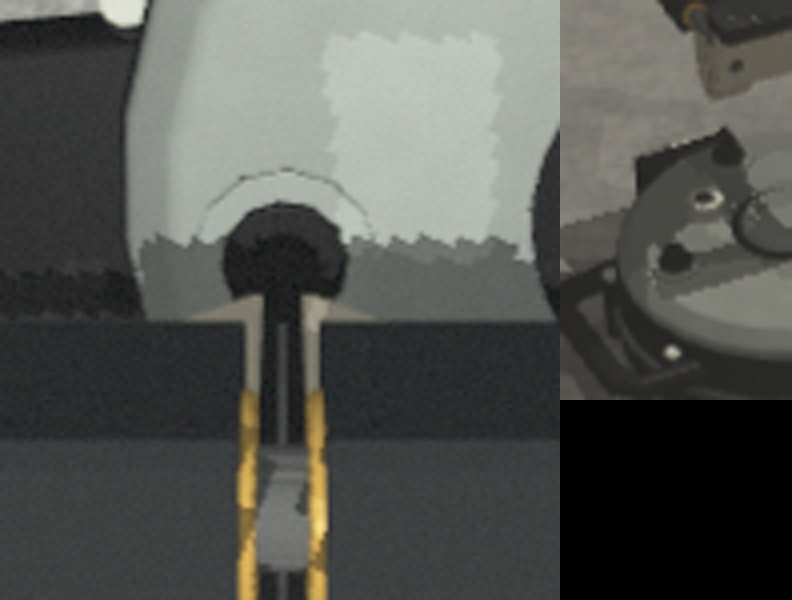

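The wrist crop shows the collar centred near (285,262), directly ahead of the fingertips and laterally aligned. The side crop shows the tip above the nozzle rivet, hidden behind the gripper.

```bash
python3 - <<'E'
from h import *
import pickle,cv2
c=pickle.load(open("w2.pkl","rb"))
for v in(258,262,266): print(ray(c,(240+285/4,200+v/4),86))
a=cv2.imread("pics/w2.png")[235:290,280:345].astype(float)
a=np.clip((a/110)**.5*255,0,255).astype('uint8')
cv2.imwrite("pics/c3.png",cv2.resize(a,None,fx=10,fy=10,interpolation=2))
E
```

```text
[534.12845875  20.74224957]
[533.51222507  20.51505473]
[532.89497165  20.28748393]
```

View pics/c3.png

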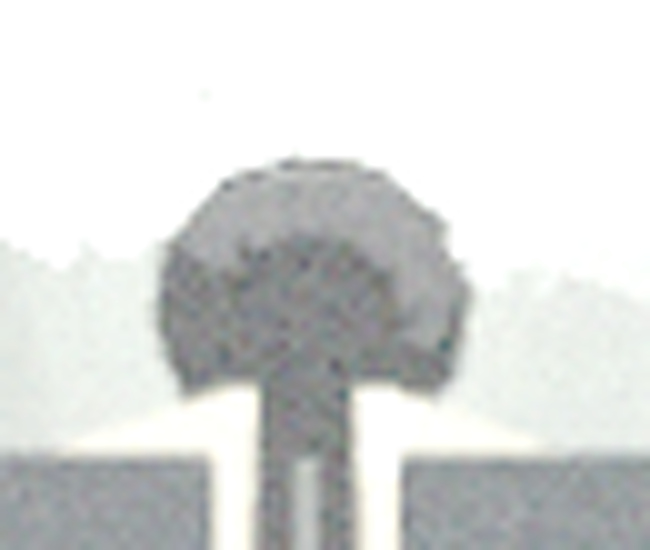

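Call:
jog_arm(targets=[{"xyz":[0,0.005,0.06],"spin":0},{"xyz":[0,0.005,0.04],"spin":0},{"xyz":[0,0,0.01],"spin":0},{"xyz":[0,0,0.01],"spin":0},{"xyz":[0,0,0.01],"spin":0},{"xyz":[0,0,0.01],"spin":0},{"xyz":[0,0,0.01],"spin":0},{"xyz":[0,0,0.01],"spin":0},{"xyz":[0,0,0.01],"spin":0},{"xyz":[0,0,0],"spin":0}])

```text
time: 5.25
tool_pos: [533.5, 21.3, 88.9]
tcp_rot: [3.142, 0.0, 0.353]
contact_force: [0.3, -0.3, 0.5]
grip_width: 0.5
finger_force: 0.0
```

Call:
jog_arm(targets=[{"xyz":[0,0,0],"spin":0},{"xyz":[0,0,0],"spin":0},{"xyz":[0,0,0],"spin":0},{"xyz":[0,0,0],"spin":0},{"xyz":[0,0,0],"spin":0},{"xyz":[0,0,0],"spin":0},{"xyz":[0,0,0],"spin":0},{"xyz":[0,0,0.01],"spin":0},{"xyz":[0,0,0.01],"spin":0},{"xyz":[0,0,0.01],"spin":0}])

```text
time: 6.5
tool_pos: [533.5, 21.2, 86.5]
tcp_rot: [3.142, 0.0, 0.353]
contact_force: [0.2, 0.8, 0.3]
grip_width: 0.7
finger_force: 0.0
```

```bash
python3 - <<'E'
from plant import bot
import cv2,numpy as np
o=bot.get_obs();print(o['time'],o['tool_pos'],o['contact_force'],o['moment'])
w=bot.capture("wrist")
a=w[235:290,280:345].astype(float)
a=np.clip((a/110)**.5*255,0,255).astype('uint8')
cv2.imwrite("pics/c4.png",cv2.resize(a,None,fx=8,fy=8,interpolation=2))
E
```

```text
6.5 [533.50119794  21.23941699  86.51428495] [0.17568785 0.76771563 0.26232071] [ 0.01896826 -0.08844805  0.01356182]
```

View pics/c4.png

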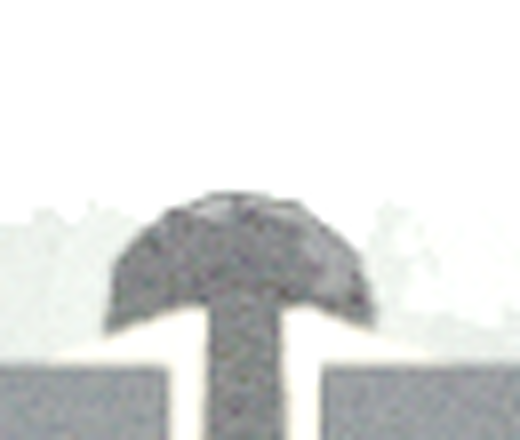

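Call:
jog_arm(targets=[{"xyz":[0,0,0.003],"spin":0},{"xyz":[0,0,0.0],"spin":0},{"xyz":[0,0,0.003],"spin":0},{"xyz":[0,0,0],"spin":0},{"xyz":[0,0,0.003],"spin":0},{"xyz":[0,0,0],"spin":0},{"xyz":[0,0,0.003],"spin":0},{"xyz":[0,0,0],"spin":0},{"xyz":[0,0,0],"spin":0},{"xyz":[0,0,0],"spin":0}])

```text
time: 7.8
tool_pos: [533.6, 21.3, 85.6]
tcp_rot: [3.141, -0.0, 0.353]
contact_force: [1.1, 0.0, 0.3]
grip_width: 0.2
finger_force: 0.0
```

Call:
jog_arm(targets=[{"xyz":[0,0,0.002],"spin":0},{"xyz":[0,0,0],"spin":0},{"xyz":[0,0,0.002],"spin":0},{"xyz":[0,0,0],"spin":0},{"xyz":[0,0,0.002],"spin":0},{"xyz":[0,0,0],"spin":0},{"xyz":[0,0,0.002],"spin":0},{"xyz":[0,0,0],"spin":0},{"xyz":[0,0,0],"spin":0},{"xyz":[0,0,0],"spin":0}])

```text
time: 9.05
tool_pos: [533.5, 21.3, 85.0]
tcp_rot: [3.141, 0.0, 0.353]
contact_force: [0.6, 0.0, 0.1]
grip_width: 0.3
finger_force: 0.0
```

```bash
python3 - <<'E'
from plant import bot
import cv2,numpy as np
o=bot.get_obs();print(o['time'],o['tool_pos'],o['contact_force'],o['moment'],o['tau'])
g=lambda a,k:np.clip((a/k)**.5*255,0,255).astype('uint8')
w=bot.capture("wrist");s=bot.capture("side")
cv2.imwrite("pics/w5.png",w);cv2.imwrite("pics/s5.png",s)
a=cv2.resize(g(w[235:295,275:350].astype(float),60),(400,320),interpolation=2)
w3=cv2.imread("pics/w2.png");a3=cv2.resize(g(w3[235:295,275:350].astype(float),60),(400,320),interpolation=2)
s0=cv2.imread("pics/side0.png")
f=lambda s:cv2.resize(g(s[195:255,270:345].astype(float),130),(350,280),interpolation=2)
top=np.hstack([a3,a]);bot_=np.hstack([f(s0),f(s),np.zeros((280,100,3),np.uint8)])
cv2.imwrite("pics/c5.png",np.vstack([top,bot_]))
E
```

```text
9.05 [533.5182209   21.27448264  84.98898879] [0.6260973  0.00899084 0.13808489] [ 0.00595273 -0.0077038   0.01740185] [ 1.83286073e-03 -4.64029956e+01 -2.06949431e+01  5.75639703e-02
 -5.64984907e-02 -1.85510231e-05]
```

View pics/c5.png

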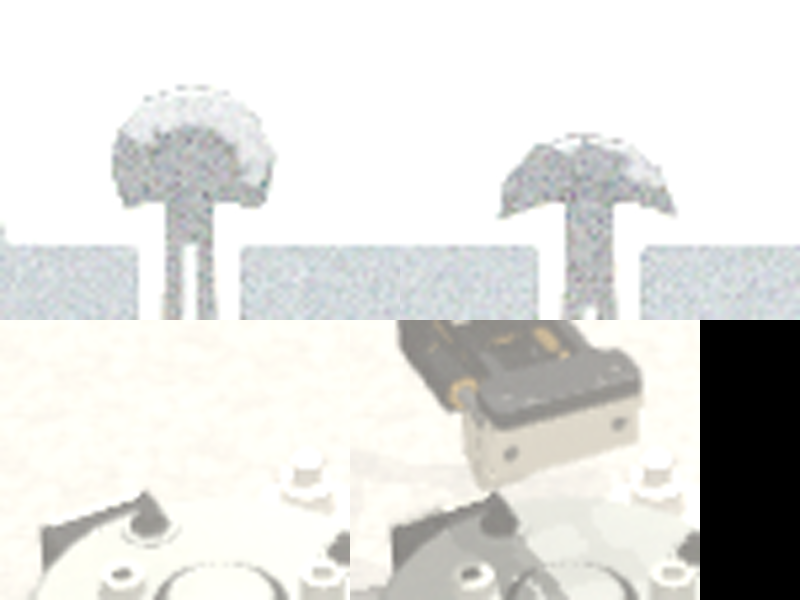

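```bash
python3 - <<'E'
from plant import bot
from h import *
def proj(c,P):
    f=240/np.tan(np.radians(c['vfov'])/2)
    d=R.from_euler('xyz',c['rotation']).as_matrix().T@(np.array(P)-c['eye']);return np.round([c['cx']+f*d[0]/d[2],c['cy']+f*d[1]/d[2]],1)
c=bot.get_calibration("side")
for z in(85,94,108,120,151):print(z,proj(c,(533.5,21.3,z)))
t=np.array([np.cos(.353),np.sin(.353)])
for z in(85,108,151):
  for k in(-37,-9.5,9.5,37):print(z,k,proj(c,(*(np.array([533.5,21.3])+k*t),z)))
w=bot.get_calibration("wrist")
for z in(85,108,151):print(z,[proj(w,(*(np.array([533.5,21.3])+k*t),z)) for k in(-9.5,0,9.5,37)])
E
```

```text
85 [301.8 238.4]
94 [301.6 235.2]
108 [301.4 230.4]
120 [301.2 226.1]
151 [300.6 215. ]
85 -37 [287.2 242.5]
85 -9.5 [298.1 239.4]
85 9.5 [305.5 237.3]
85 37 [316.2 234.3]
108 -37 [286.6 234.5]
108 -9.5 [297.6 231.4]
108 9.5 [305.1 229.3]
108 37 [315.9 226.3]
151 -37 [285.6 219.1]
151 -9.5 [296.8 216. ]
151 9.5 [304.5 214. ]
151 37 [315.4 211. ]
85 [array([308.8, 290.2]), array([308.7, 274.8]), array([308.7, 259.1]), array([308.6, 211.1])]
108 [array([308.6, 308.4]), array([308.6, 291.3]), array([308.5, 273.8]), array([308.4, 220. ])]
151 [array([308.2, 358.5]), array([308.1, 337. ]), array([308. , 314.8]), array([307.9, 245.1])]
```

```bash
python3 - <<'E'
import cv2,numpy as np
for n in("w1","w2","w5"):
    g=cv2.cvtColor(cv2.imread(f"pics/{n}.png"),6);print(n)
    for v in range(244,300,3):print(v,*[f"{x:3d}" for x in g[v,292:332:2]])
E
```

```text
w1
244 163 162 169 166 141  44  50  42  47  47  50  47  44  48  53 122 167 163 138 163
247 161 166 156 164 164 159  85  45  46  39  34  45  43  76 166 169 167 129 162 161
250 159 166 166 119 151 167 169 171 166 130 110 168 167 167 165 154 161 163 159 158
253 151 162 162 163 160 161 158 185 167 158 180 177 165 152 177 175 174 172 172 173
256 118 144 148  92 119 156 186 155 185 170 134 186 198 168 184 191 198 196 197 194
259  93  99  95 111 104  96 110 128 131 133 131 133 133 132 133 170 200 194 132 134
262  93 100 107 107 108 109 110 108 109 110 108 117 127 131 132 187 190 169 133 132
265  92  94 104 106 109 107 108 111 111 108 110 110 109 108 111 109 127 129 133 134
268  93  95  99 106 111 107 107 108 108 110 108 111 109 107 106 109 107 108 111 108
271  90  92  95  96 107 110 110 108 108 111 110 107 107 107 106 110 104 108 107 109
274 105  95  92  94 109 115 118 108 107 108 110 107 128 142 122 112 107 106 107 106
277 132 114 116 118 116 116 117  31  24  72  34  34 118 151 146 118 119 119 113 107
280  73  73  69  74  81 116 110  37  33  71  32  30 115 147  83  75  72  70  73  72
283  
[... 2996 characters left out ...]
 125  87  61  29  41 102 104
277 100 113 125 123 121 124 121  30  36  32  36  32 123 155 157 121 123 119 112 104
280  78  79  77  77  83 121 116  34  34  35  33  34 135 154  86  78  78  75  74  77
283  42  43  39  41  45 126 116  35  36  37  31  33 118 148  34  45  46  45  44  45
286  44  45  43  41  42 122 110  32  33  38  36  34  99 123  43  40  42  39  42  42
289  43  42  43  39  38 124 108  34  33  35  30  32  96 123  38  41  45  44  43  46
292  43  44  44  40  44 121 105  31  37  47  32  30  90 121  42  38  42  45  41  45
295  48  43  44  42  38 122 102  37  33  65  33  30  90 124  33  42  37  45  44  44
298  46  43  42  46  70  95  94  35  38  62  36  22  76  96  88  41  44  43  46  45
```

Call:
jog_arm(targets=[{"xyz":[0,0,0.004],"spin":0},{"xyz":[0,0,0.004],"spin":0},{"xyz":[0,0,0.004],"spin":0},{"xyz":[0,0,0.004],"spin":0},{"xyz":[0,0,0.004],"spin":0},{"xyz":[0,0,0.004],"spin":0},{"xyz":[0,0,0.004],"spin":0},{"xyz":[0,0,0.004],"spin":0},{"xyz":[0,0,0.004],"spin":0},{"xyz":[0,0,0.004],"spin":0}])

```text
time: 10.4
tool_pos: [533.5, 21.3, 81.8]
tcp_rot: [3.141, -0.0, 0.353]
contact_force: [0.1, -1.0, 0.4]
grip_width: 0.8
finger_force: 0.0
```

```bash
python3 - <<'E'
from plant import bot
import cv2,numpy as np
o=bot.get_obs();print(o['time'],o['tool_pos'],o['contact_force'],o['moment'],o['tau'])
w=bot.capture("wrist");cv2.imwrite("pics/w6.png",w)
g=cv2.cvtColor(w,6)
for v in range(253,300,3):print(v,*[f"{x:3d}" for x in g[v,286:338:2]])
E
```

```text
10.4 [533.54602081  21.27741618  81.79496153] [ 0.10210801 -0.96803162  0.38291569] [ 0.02890382 -0.04032875 -0.04619596] [-9.19579497e-05 -4.64964545e+01 -2.05718315e+01  5.72757656e-02
 -4.85001714e-02  5.71400437e-05]
253 173 173 173 172 170 173 161 165 154 145 151 163 179 157 127 156 164 169 168 170 171 170 172 170 180 188
256 174 170 171 170 169 133 174 173 175 176 177 176 178 177 176 178 179 177 167 155 172 173 169 173 188 189
259 161 171 166 142 170 174 175 175 170 173 175 176 178 177 176 177 176 178 177 174 148 165 169 184 187 188
262  97  95 128 167 142 100 102 163  94  57  27  40  45  42  43  94 166 177 176 145 101 154 140  97 112 112
265  96  96 102 100 101 100  61  32  33  35  32  33  33  32  35  47  52  65 169 173 153 102 104  98 115 115
268  98 103 102 101  98  40  32  35  29  32  34  29  28  28  28  28  46  49  47 109 101 101  99  97 112 112
271  98 101  97 100  32  28  33  27  34  32  35  27  29  27  31  33  35  35  43  38  97 103 101 108 106 112
274 101 101 100  89  26  32  46  81 102 122  29  30  29  33  31 122 123  84  66  32  63 101 102  99 108 114
277 102 101 105 100 114 122 124 124 123 120  37  37  33  33  33 119 140 154 142 120 117 112 104 101 111  97
280  80  75  76  78  79  78  76  86 125 113  33  31  36  33  35 109 133  92  78  79  78  78  74  75  74  73
283  42  41  40  44  46  36  43  45 122 114  36  35  33  34  30 108 123  44  40  45  44  42  45  47  49  41
286  38  39  41  44  40  43  40  42 122 108  34  35  36  26  34  99 124  39  42  41  41  37  44  41  45  40
289  44  40  41  42  43  45  42  44 122 106  31  34  32  30  32  98 122  40  46  39  46  44  43  46  43  43
292  46  42  42  42  42  43  40  40 125 106  36  35  33  34  37  91 124  38  44  45  45  45  43  41  44  44
295  46  44  46  45  44  44  42  39 122 105  38  35  65  26  37  88 124  41  44  43  43  41  41  45  45  46
298  40  46  45  46  42  44  39  69  95  94  34  31  65  34  34  76  97  86  46  43  44  44  44  39  42  42
```

Call:
jog_arm(targets=[{"xyz":[0,0,0.006],"spin":0},{"xyz":[0,0,0.006],"spin":0},{"xyz":[0,0,0.006],"spin":0},{"xyz":[0,0,0.006],"spin":0},{"xyz":[0,0,0.006],"spin":0},{"xyz":[0,0,0.006],"spin":0},{"xyz":[0,0,0.006],"spin":0},{"xyz":[0,0,0.006],"spin":0},{"xyz":[0,0,0.006],"spin":0},{"xyz":[0,0,0.006],"spin":0}])

```text
time: 11.7
tool_pos: [533.5, 21.3, 77.0]
tcp_rot: [3.142, 0.0, 0.353]
contact_force: [-0.6, -0.3, -0.8]
grip_width: 0.7
finger_force: 0.0
```

Call:
jog_arm(targets=[{"xyz":[0,0,0.006],"spin":0},{"xyz":[0,0,0.006],"spin":0},{"xyz":[0,0,0.006],"spin":0},{"xyz":[0,0,0.006],"spin":0},{"xyz":[0,0,0.006],"spin":0},{"xyz":[0,0,0.006],"spin":0},{"xyz":[0,0,0.006],"spin":0},{"xyz":[0,0,0.006],"spin":0},{"xyz":[0,0,0.006],"spin":0},{"xyz":[0,0,0.006],"spin":0}])

```text
time: 12.95
tool_pos: [533.5, 21.3, 72.1]
tcp_rot: [3.142, 0.0, 0.353]
contact_force: [-0.4, 0.4, -0.4]
grip_width: 0.5
finger_force: 0.0
```

Call:
jog_arm(targets=[{"xyz":[0,0,0.006],"spin":0},{"xyz":[0,0,0.006],"spin":0},{"xyz":[0,0,0.006],"spin":0},{"xyz":[0,0,0.006],"spin":0},{"xyz":[0,0,0.006],"spin":0},{"xyz":[0,0,0.006],"spin":0},{"xyz":[0,0,0.006],"spin":0},{"xyz":[0,0,0.006],"spin":0},{"xyz":[0,0,0.006],"spin":0},{"xyz":[0,0,0.006],"spin":0}])

```text
time: 14.2
tool_pos: [533.6, 21.3, 67.7]
tcp_rot: [3.141, -0.0, 0.353]
contact_force: [-1.2, -0.6, 3.7]
grip_width: 0.6
finger_force: 2.0
```

```bash
python3 - <<'E'
from plant import bot
import cv2,numpy as np
o=bot.get_obs();print(o['time'],o['tool_pos'],o['contact_force'],o['moment'],o['tau'])
w=bot.capture("wrist");cv2.imwrite("pics/w7.png",w)
g=cv2.cvtColor(w,6)
for v in range(253,300,3):print(v,*[f"{x:3d}" for x in g[v,286:338:2]])
E
```

```text
14.2 [533.5804599   21.25598746  67.7071173 ] [-1.16250362 -0.61662208  3.73547032] [0.00438598 0.20234436 0.02903906] [-6.84646843e-02 -4.48612225e+01 -1.96380311e+01  7.58896885e-02
 -4.76228110e-01  9.10924950e-05]
253 174 171 175 174 173 173 175 171 173 172 173 173 174 172 174 174 172 173 173 174 174 173 174 172 172 172
256 174 173 172 174 175 172 173 176 174 173 172 174 171 171 172 173 173 172 171 170 172 173 172 172 171 170
259 175 177 173 172 173 172 173 170 172 171 171 166 157 164 172 170 168 172 172 172 172 172 171 171 172 172
262 100 159 167 173 172 150 137 142 136 139 136 176 178 183 172 149 140 149 164 149 101 158 173 171 171 151
265 100 100 100 100  97 102 101 100 102 104 101 103 100 103 131 179 178 177 179 146 100  99  98  96 126 100
268 100  97  94  99 102 103 104 103 102 103 101 102 103 104 136 175 177 177 177 176 156  90  99  97  99  99
271  92  98  98 101  99 101 101  94  77  51  29  31  31  35  35  51  83 162 175 173 101 102 100  93  99  99
274  96 102 101 100 101  98  35  77 106 123  36  31  36  30  33 155 146  88  98 100 101 101 103  98  96 101
277 102 102 105 110 122 119 124 122 124 120  36  32  36  32  29 132 149 154 152 122 121 111 105 103  93  99
280  79  81  79  76  78  79  77  83 122 116  31  33  28  36  30 108 121  79  87  73  79  76  77  77  79  68
283  41  47  44  41  44  44  42  48 123 117  35  30  36  28  32 106 125  43  41  45  47  42  37  39  43  44
286  46  42  39  43  43  40  41  46 125 110  37  34  30  36  34 100 123  39  39  42  43  36  47  48  44  41
289  40  43  46  42  44  46  41  37 124 106  37  33  28  39  35  96 124  39  45  45  42  43  39  44  44  41
292  42  43  46  42  47  45  46  39 124 103  36  33  38  37  38  91 124  41  45  48  47  42  48  46  44  44
295  44  43  42  47  38  37  42  40 124 106  34  28  30  34  32  89 120  40  44  43  45  45  43  44  40  43
298  46  43  44  43  42  41  44  71  95  94  35  35  37  30  34  75  98  89  46  46  45  41  42  39  43  39
```

Call:
jog_arm(targets=[{"xyz":[0,0,0.003],"spin":0},{"xyz":[0,0,0.003],"spin":0},{"xyz":[0,0,0.003],"spin":0},{"xyz":[0,0,0.003],"spin":0},{"xyz":[0,0,0.003],"spin":0},{"xyz":[0,0,0.003],"spin":0},{"xyz":[0,0,0.003],"spin":0},{"xyz":[0,0,0.003],"spin":0},{"xyz":[0,0,0.002],"spin":0},{"xyz":[0,0,0.002],"spin":0}])

```text
time: 15.5
tool_pos: [533.6, 21.3, 65.2]
tcp_rot: [3.141, -0.0, 0.353]
contact_force: [-1.0, 0.3, 4.4]
grip_width: 0.6
finger_force: 2.0
```

Call:
jog_arm(targets=[{"xyz":[0,0,0.003],"spin":0},{"xyz":[0,0,0.003],"spin":0},{"xyz":[0,0,0.003],"spin":0},{"xyz":[0,0,0.003],"spin":0},{"xyz":[0,0,0.002],"spin":0},{"xyz":[0,0,0.002],"spin":0},{"xyz":[0,0,0.002],"spin":0},{"xyz":[0,0,0.002],"spin":0},{"xyz":[0,0,0.001],"spin":0},{"xyz":[0,0,0],"spin":0}])

```text
time: 16.75
tool_pos: [533.5, 21.3, 63.5]
tcp_rot: [3.142, -0.0, 0.353]
contact_force: [0.5, -0.6, 3.4]
grip_width: 0.5
finger_force: 1.9
```

Call:
jog_arm(targets=[{"xyz":[0,0,0.002],"spin":0},{"xyz":[0,0,0.002],"spin":0},{"xyz":[0,0,0.002],"spin":0},{"xyz":[0,0,0.001],"spin":0},{"xyz":[0,0,0.001],"spin":0},{"xyz":[0,0,0.001],"spin":0},{"xyz":[0,0,0.001],"spin":0},{"xyz":[0,0,0],"spin":0},{"xyz":[0,0,0],"spin":0},{"xyz":[0,0,0],"spin":0}])

```text
time: 18.0
tool_pos: [533.6, 21.3, 62.7]
tcp_rot: [3.141, -0.0, 0.353]
contact_force: [-0.8, 0.1, 2.8]
grip_width: 0.5
finger_force: 1.9
```

Call:
jog_arm(targets=[{"xyz":[0,0,0.002],"spin":0},{"xyz":[0,0,0.001],"spin":0},{"xyz":[0,0,0.001],"spin":0},{"xyz":[0,0,0.001],"spin":0},{"xyz":[0,0,0.001],"spin":0},{"xyz":[0,0,0.001],"spin":0},{"xyz":[0,0,0.001],"spin":0},{"xyz":[0,0,0.001],"spin":0},{"xyz":[0,0,0.001],"spin":0},{"xyz":[0,0,0.001],"spin":0}])

```text
time: 19.25
tool_pos: [533.5, 21.2, 61.8]
tcp_rot: [3.141, -0.0, 0.353]
contact_force: [-0.2, 0.1, 4.5]
grip_width: 0.4
finger_force: 2.0
```

Call:
jog_arm(targets=[{"xyz":[0,0,0.002],"spin":0},{"xyz":[0,0,0.001],"spin":0},{"xyz":[0,0,0.001],"spin":0},{"xyz":[0,0,0.001],"spin":0},{"xyz":[0,0,0.001],"spin":0},{"xyz":[0,0,0.001],"spin":0},{"xyz":[0,0,0.001],"spin":0},{"xyz":[0,0,0.001],"spin":0},{"xyz":[0,0,0.001],"spin":0},{"xyz":[0,0,0.001],"spin":0}])

```text
time: 20.5
tool_pos: [533.6, 21.3, 61.4]
tcp_rot: [3.141, -0.0, 0.353]
contact_force: [-2.4, 0.9, 7.2]
grip_width: 0.4
finger_force: 4.2
```

Call:
jog_arm(targets=[{"xyz":[0,0,0.004],"spin":0},{"xyz":[0,0,-0.15],"spin":0},{"xyz":[0,0,-0.2],"spin":0},{"xyz":[0.03,0.35,0],"spin":0},{"xyz":[0.04,0.5,0],"spin":0},{"xyz":[0.04,0.5,0],"spin":0},{"xyz":[0.03,0.3,0],"spin":0},{"xyz":[0.009,0.144,0],"spin":0},{"xyz":[0,0,0.08],"spin":0},{"xyz":[0,0,0.11],"spin":0}])

```text
time: 21.75
tool_pos: [593.8, -108.3, 72.9]
tcp_rot: [-3.141, 0.0, 0.354]
contact_force: [0.6, 0.5, 0.0]
grip_width: 0.5
finger_force: 0.0
```

```bash
python3 - <<'E'
from plant import bot
import cv2,numpy as np
o=bot.get_obs();print(o['time'],o['tool_pos'],o['contact_force'])
w=bot.capture("wrist");cv2.imwrite("pics/w8.png",w)
t=bot.capture("top");cv2.imwrite("pics/t8.png",t)
g=cv2.cvtColor(w,6)
for v in range(244,283,3):print(v,*[f"{x:3d}" for x in g[v,280:346:2]])
E
```

```text
21.75 [ 593.80045363 -108.27167491   72.86851465] [0.6368089  0.51847142 0.03094337]
244 171 173 173 172 170 171 172 169 171 170 168 170 170 171 169 170 169 170 168 169 165 166 167 168 169 169 169 169 162 159 151 149 149
247 169 171 172 172 173 171 170 172 171 171 169 171 168 169 172 166 168 167 169 167 166 165 166 166 165 170 168 169 165 172 154 148 146
250 168 168 171 171 173 170 170 169 170 169 171 167 169 169 168 172 168 170 166 167 166 167 166 167 168 169 169 170 174 174 159 147 147
253 167 170 170 169 170 170 168 168 169 167 171 171 170 168 169 171 169 168 167 166 168 169 169 168 169 168 169 170 182 179 166 148 148
256 170 168 168 166 170 167 168 169 170 167 169 165  96 143 141 131 154 120 148 160 167 170 168 170 170 168 165 168 167 179 168 152 146
259 168 170 171 168 169 170 171 167 166 133 170 171 160 131 169 173 174 175 173 174 174 166 138 165 169 168 168 169 173 180 170 152 145
262 100 155 160 137  97  96 158 135 169  97 125 161 168 101 101 130 166 172 175 174 174 175 167 101  91 122 153 167 148 111 131 150 123
265  99 100  97  99  97  96  97 101 100  99 102  99  96  89  57  38  48  72 123 158 169 172  99  96  99  98  95  96  98 105 110 108 100
268  95  98  97  98  92  96  99 100  99 100  78  18  37  37  35  25  30  37  52  58  48 122 173 111  99  97  98  90 102 111 110 106 102
271  99  96  97  96  94  98  99  99  94  50  29  30  32  27  33  34  30  33  34  51  49  35  35  83  98  99  97  96 108 110 111 107 105
274  97  94  95  88 102  98 100  89  30  43  77 102 121  36  32  33  30  31 136 143  83  59  37  35  87 100  99  97  96 104 111 108 105
277  97  95  96  96  99  99 108 119 121 120 121 120 117  33  34  31  33  30 115 134 151 152 121 111  81 101 102  97  99 108 111 109 105
280  66  66  67  75  75  76  76  73  75  76  81 122 113  31  34  31  35  32 108 135  92  86  77  78  77  74  73  74  70  72  71  69  70
```

Call:
jog_arm(targets=[{"xyz":[0.02,0.008,0.02],"spin":0},{"xyz":[0,0,0.02],"spin":0},{"xyz":[0,0,0.01],"spin":0},{"xyz":[0,0,0.01],"spin":0},{"xyz":[0,0,0.01],"spin":0},{"xyz":[0,0,0.01],"spin":0},{"xyz":[0,0,0.01],"spin":0},{"xyz":[0,0,0.01],"spin":0},{"xyz":[0,0,0.01],"spin":0},{"xyz":[0,0,0.01],"spin":0}])

```text
time: 23.1
tool_pos: [596.1, -109.3, 63.8]
tcp_rot: [3.142, -0.0, 0.353]
contact_force: [-1.1, 2.4, 3.3]
grip_width: 0.4
finger_force: 2.0
```

Call:
jog_arm(targets=[{"xyz":[0,0,0.006],"spin":0},{"xyz":[0,0,0.006],"spin":0},{"xyz":[0,0,0.006],"spin":0},{"xyz":[0,0,0.004],"spin":0},{"xyz":[0,0,0.004],"spin":0},{"xyz":[0,0,0.002],"spin":0},{"xyz":[0,0,0.002],"spin":0},{"xyz":[0,0,0.002],"spin":0},{"xyz":[0,0,0.002],"spin":0},{"xyz":[0,0,0.002],"spin":0}])

```text
time: 24.35
tool_pos: [596.1, -109.3, 61.4]
tcp_rot: [3.141, -0.0, 0.353]
contact_force: [-1.4, 1.9, 7.6]
grip_width: 0.2
finger_force: 3.9
```

Call:
jog_arm(targets=[{"xyz":[0,0,0.004],"spin":0},{"xyz":[0,0,-0.25],"spin":0},{"xyz":[0,0,-0.35],"spin":0},{"xyz":[0.2,-0.24,0],"spin":0},{"xyz":[0.25,-0.3,0],"spin":0},{"xyz":[0.25,-0.3,0],"spin":0},{"xyz":[0.108,-0.145,0],"spin":0},{"xyz":[0,0,0.2],"spin":0},{"xyz":[0,0,0.18],"spin":0},{"xyz":[0,0,0.065],"spin":0}])

```text
time: 25.6
tool_pos: [628.2, -14.1, 70.9]
tcp_rot: [-3.14, 0.003, 0.351]
contact_force: [-0.2, -0.2, 0.3]
grip_width: 0.0
finger_force: 0.0
```

```bash
python3 - <<'E'
from plant import bot
import cv2,numpy as np
o=bot.get_obs();print(o['time'],o['tool_pos'],o['contact_force'])
w=bot.capture("wrist");cv2.imwrite("pics/w9.png",w)
g=cv2.cvtColor(w,6)
for v in range(250,283,3):print(v,*[f"{x:3d}" for x in g[v,280:346:2]])
E
```

```text
25.6 [628.15666192 -14.07732944  70.89888317] [-0.17518361 -0.22213912  0.31039898]
250 161 166 165 168 172 171 177 151 185 185 189 190 188 185 186 187 184 184 186 187 186 183 183 182 183 181 180 184 188 195 197 199 197
253 182 182 188 186 185 184 185 183 182 182 178 179 178 179 178 176 178 171 177 177 178 178 177 176 177 175 178 177 175 190 195 197 195
256 180 178 178 180 178 178 179 178 179 179 171 168 154 138 127 135 143 164 172 179 178 178 176 177 177 174 176 179 177 185 195 198 195
259 174 177 175 176 176 174 179 161 145 176 175 174 171 157 116 173 173 175 174 172 138 137 174 179 177 177 176 179 179 194 196 196 197
262 153 102 101 162 153 101  95 127 163 174 140  98 128 164 141  99 100 130 176 174 172 173 149 139 178 178 147 132 163 177 154 119 147
265 101 100 101 101  92  98 100 100  99  99  98  99  91  60  64  81  91 100 168 172 172 172 115  97  95  99 102 102 103 111 118 121 120
268  99 100 100  95  98 101  97 101  95  50  31  36  33  28  32  31  23  30  31  66 166 173 173 101  99 100  96 102 103 118 119 117 118
271  99 102 100 100  97  99 103  87  29  34  29  32  32  28  33  33  29  27  32  49  39  93 142 101  99  97  98 100 108 115 120 119 120
274  97 101  97 100  98 100  76  31  29  43  77 103 121  31  32  30  27  28 123 137  85  59  41  99  98  98  98  96 100 104 118 118 119
277 104  97  99  97 100  97  78 107 123 117 121 121 119  30  30  32  30  30 116 139 150 142 120 119 108 103 100  99 103 118 118 117 119
280  68  68  68  77  77  75  74  78  76  76  85 121 113  29  35  33  32  40 108 144  91  78  76  75  73  75  77  75  74  75  73  76  75
```

Call:
jog_arm(targets=[{"xyz":[0.01,-0.006,0.015],"spin":0},{"xyz":[0,0,0.02],"spin":0},{"xyz":[0,0,0.01],"spin":0},{"xyz":[0,0,0.01],"spin":0},{"xyz":[0,0,0.01],"spin":0},{"xyz":[0,0,0.01],"spin":0},{"xyz":[0,0,0.01],"spin":0},{"xyz":[0,0,0.01],"spin":0},{"xyz":[0,0,0.01],"spin":0},{"xyz":[0,0,0.01],"spin":0}])

```text
time: 26.9
tool_pos: [630.2, -12.4, 63.8]
tcp_rot: [3.141, -0.0, 0.353]
contact_force: [0.2, 0.5, 5.0]
grip_width: 0.4
finger_force: 2.0
```

Call:
jog_arm(targets=[{"xyz":[0,0,0.006],"spin":0},{"xyz":[0,0,0.006],"spin":0},{"xyz":[0,0,0.006],"spin":0},{"xyz":[0,0,0.004],"spin":0},{"xyz":[0,0,0.004],"spin":0},{"xyz":[0,0,0.002],"spin":0},{"xyz":[0,0,0.002],"spin":0},{"xyz":[0,0,0.002],"spin":0},{"xyz":[0,0,0.002],"spin":0},{"xyz":[0,0,0.002],"spin":0}])

```text
time: 28.15
tool_pos: [630.2, -12.4, 61.4]
tcp_rot: [3.141, -0.0, 0.353]
contact_force: [0.3, 0.4, 6.7]
grip_width: 0.5
finger_force: 3.7
```

Call:
jog_arm(targets=[{"xyz":[0,0,0.004],"spin":0},{"xyz":[0,0,-0.15],"spin":0},{"xyz":[0,0,-0.2],"spin":0},{"xyz":[-0.35,0.03,0],"spin":0},{"xyz":[-0.5,0.05,0],"spin":0},{"xyz":[-0.5,0.05,0],"spin":0},{"xyz":[-0.3,0.03,0],"spin":0},{"xyz":[-0.154,0.009,0],"spin":0},{"xyz":[0,0,0.08],"spin":0},{"xyz":[0,0,0.11],"spin":0}])

```text
time: 29.4
tool_pos: [500.3, -74.7, 73.1]
tcp_rot: [3.141, -0.001, 0.353]
contact_force: [0.1, 0.2, 0.1]
grip_width: 0.6
finger_force: 0.0
```

```bash
python3 - <<'E'
from plant import bot
import cv2,numpy as np
o=bot.get_obs();print(o['time'],o['tool_pos'],o['contact_force'])
w=bot.capture("wrist");cv2.imwrite("pics/w10.png",w)
g=cv2.cvtColor(w,6)
for v in range(250,283,3):print(v,*[f"{x:3d}" for x in g[v,280:346:2]])
E
```

```text
29.4 [500.27158636 -74.70879276  73.14321294] [0.1444401  0.22356154 0.07393097]
250 173 172 170 172 174 173 174 172 171 172 174 172 175 171 173 174 174 173 173 173 173 173 173 170 171 170 170 169 182 184 185 184 187
253 171 170 169 170 171 173 170 172 173 173 171 171 171 173 174 175 173 177 173 170 173 173 171 172 171 170 172 168 167 184 183 184 183
256 168 169 170 173 171 169 173 171 172 172 173 172 173 175 174 176 173 172 172 170 170 170 170 174 170 171 169 170 177 184 183 186 183
259 168 169 167 169 171 171 169 172 170 171 162 162 151 140 134 148 140 140 156 172 169 172 170 174 171 169 173 171 183 182 183 183 182
262 166 134 124 161 169  98  97 157 148 175 168 125 159 176 168 102 130 161 174 177 143 136 155 170 149  96 125 155 168 183 152 136 175
265  94  94  95  96  93  96  97 100 100  99 100 100 102 102 101 101 100 102 175 172 174 169  99  94  95  96  96  97 103 112 112 111 109
268  95  95  97  97  91  99 101 100 100  99  99  96  91  49  51  73  91  92  96 134 174 173 171 140  93  93  97  96 110 113 109 109 109
271  94  97  95  92  99  99 100 100  95  47  26  40  37  30  33  35  31  36  30  66 164 172 166  99  99  96  97 103 112 110 114 108 110
274  95  96  92 102  98  98  99  87  26  39  78 101 118  37  27  33  34  30 148 143  86  71  96 100  98 101  94  96  99 112 111 112 112
277  97  96  96  99  99  99 101 110 119 119 121 123 118  32  38  32  35  30 115 134 150 152 119 119 106 103  98  94 112 113 112 110 110
280  67  62  67  71  73  72  73  77  76  76  83 119 113  34  35  29  27  38 105 152  88  83  75  79  73  80  77  79  72  70  73  70  73
```

Call:
jog_arm(targets=[{"xyz":[-0.01,-0.006,0.02],"spin":0},{"xyz":[0,0,0.02],"spin":0},{"xyz":[0,0,0.01],"spin":0},{"xyz":[0,0,0.01],"spin":0},{"xyz":[0,0,0.01],"spin":0},{"xyz":[0,0,0.01],"spin":0},{"xyz":[0,0,0.01],"spin":0},{"xyz":[0,0,0.01],"spin":0},{"xyz":[0,0,0.01],"spin":0},{"xyz":[0,0,0.01],"spin":0}])

```text
time: 30.7
tool_pos: [498.5, -74.7, 63.8]
tcp_rot: [3.141, -0.0, 0.353]
contact_force: [-0.5, 0.7, 3.5]
grip_width: 0.1
finger_force: 2.0
```

Call:
jog_arm(targets=[{"xyz":[0,0,0.006],"spin":0},{"xyz":[0,0,0.006],"spin":0},{"xyz":[0,0,0.006],"spin":0},{"xyz":[0,0,0.004],"spin":0},{"xyz":[0,0,0.004],"spin":0},{"xyz":[0,0,0.002],"spin":0},{"xyz":[0,0,0.002],"spin":0},{"xyz":[0,0,0.002],"spin":0},{"xyz":[0,0,0.002],"spin":0},{"xyz":[0,0,0.002],"spin":0}])

```text
time: 31.95
tool_pos: [498.5, -74.7, 61.4]
tcp_rot: [3.141, -0.0, 0.353]
contact_force: [-0.8, 1.7, 8.8]
grip_width: 0.7
finger_force: 4.4
```

Call:
jog_arm(targets=[{"xyz":[0,0,0.004],"spin":0},{"xyz":[0,0,-0.15],"spin":0},{"xyz":[0,0,-0.3],"spin":0},{"xyz":[0,0,-0.45],"spin":0},{"xyz":[0,0,-0.4],"spin":0},{"xyz":[-0.2,0,-0.2],"spin":0},{"xyz":[-0.3,0,0],"spin":0},{"xyz":[-0.2,0,0],"spin":0},{"xyz":[0,0,0],"spin":0},{"xyz":[0,0,0],"spin":0}])

```text
time: 33.2
tool_pos: [446.2, -94.1, 180.5]
tcp_rot: [3.142, -0.0, 0.353]
contact_force: [-0.3, 0.3, -0.2]
grip_width: 0.4
finger_force: 0.0
```

```bash
python3 - <<'E'
from plant import bot
import cv2,numpy as np
o=bot.get_obs();print(o['time'],o['tool_pos'],o['contact_force'])
w=bot.capture("wrist");s=bot.capture("side");cv2.imwrite("pics/w11.png",w);cv2.imwrite("pics/s11.png",s)
g=lambda a,k:np.clip((a/k)**.6*255,0,255).astype('uint8')
a=cv2.resize(g(w[0:300,120:520].astype(float),160),(800,600),interpolation=2)
b=cv2.resize(g(s[215:305,250:380].astype(float),160),(260,180),interpolation=2)
a[420:600,540:800]=b
cv2.imwrite("pics/c11.png",a)
E
```

```text
33.2 [446.24024849 -94.07008034 180.53460405] [-0.28381697  0.33321661 -0.23707872]
```

View pics/c11.png

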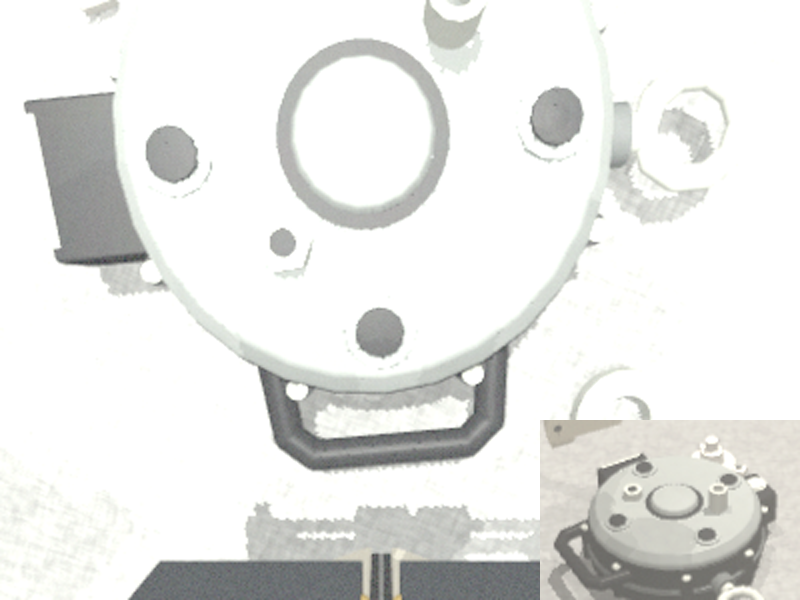

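The wrist view shows the nozzle (172,153), eye (557,116) and handle (380,332) pins flush. The side inset shows all four flat, and the nut and sleeve are still standing where they were. I'm handing the job in.

```bash
python3 -c "
from plant import bot
print(bot.close_job())"
```

```text
the job is handed in; nothing more can be done
None
```

I pressed all four pins flush in the order asked (nozzle, eye, window, handle) with at most about 9 N read at the wrist, and handed the job in at about 33 s; the last pictures show all four flat, with the sleeve and nut still in place.

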